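Click the stop collar onto the support post

TASK

Slide the blue stop collar down over the upright steel post of the grey support stand until the post's four sprung balls click out into the groove inside the collar; feel for the click, because the balls are clamped at a different height each time, and never force it. Then give the collar a light upward tug until you feel the balls hold it, and let go, leaving it caught on the balls. Leave the other things on the bench where they are.

Things in the scene. Friction and masses are not known exactly. Their poses are not given: they have to be found in the camera images.
- collar: Blue metal stop collar: round sleeve, 44 mm outside diameter, 40 mm high, about 80 g, standing upright loose on the bench. Through bore 24 mm; inside, at half height, a groove 34 mm wide and 15 mm high (12.5 to 27.5 mm above the underside), so a plain lip 12.5 mm long lies above and below it. Origin: centre of the underside; z along the bore.
- collar_mid (a point): Centre of the collar, 20 mm above its underside (mid-height of the groove). Pushed far enough, the balls leave the lip and spring out into the groove, pulling the collar down by several N over some 4 mm: that is the click. In the groove it then moves freely by about 6 mm; pushing or pulling on past that meets a bump of 8 to 15 N. Let go, it hangs on the balls.
- post: Support stand, fixed: grey cast base 110 x 130 x 12 mm with an upright steel post 21 mm in diameter; its tip is 135 mm above the bench and the top 10 mm tapers to 8 mm. A shoulder 42 mm wide rings the post's foot up to 22 mm. Four steel balls (12 mm, sprung outward, 3.5 mm proud of the post) ring it a quarter turn apart. Origin: centre of the underside.
- post_tip (a point): Centre of the post's tip. The four balls are clamped in slots 29 to 55 mm below it, at a height that differs each time and is not measured. The collar's lower end runs free for 24 mm or more below the tip, then meets the balls: pressing them in takes a bump of 10 to 15 N over some 4 mm, after which they drag lightly (1 to 2 N) along the 12.5 mm lip; this is not yet the click.
- brown_bottle: Bystander: small brown glass dropper bottle with a black cap, 44 mm in diameter, 85 mm high, loose; origin at the centre of its underside. It and the collar may have changed places.
- calculator: Bystander: desk calculator 184 x 132 x 32 mm lying on the bench; origin at the centre of its underside.
- tweezers: Bystander: tweezers 157 mm long lying on the bench; origin at the centre of the underside.
- spatula: Bystander: spatula 172 mm long lying on the bench; origin at the centre of the underside.
- orange_cap: Bystander: orange screw cap, 53 mm in diameter, 24 mm high; origin at the centre of its underside.
- carboy: Fixed equipment, an obstacle: the large clear glass carboy beside the stand, about 275 mm in diameter and 570 mm tall; keep the arm and gripper clear of it on the way. Origin: centre of its underside.

How it is judged (in metres and radians):
On the way, in this order (a step that is already met when the one before it is completed fails the run):
1. the balls are out in the collar's groove (within 5 mm of its mid-height), and the collar no longer presses on the stand (under 3.5 N) or is down to where the balls are at mid-height or above (z of ball_l_c0 in the frame of collar between 0.015 and 0.025 m and horizontal distance between collar_mid and post_tip below 0.005 m and (contact force between collar and post below 3.5 N or z of ball_l_c0 in the frame of collar above 0.019 m)), for 0.2 s.
2. the held collar is tugged up against the balls: over 3.5 N of contact force between collar and stand, balls at least 1.5 mm below the groove's mid-height (z of ball_l_c0 in the frame of collar between 0.014 and 0.0185 m and horizontal distance between collar_mid and post_tip below 0.005 m and contact force between collar and post above 3.5 N and contact force between the fingers and collar above 1 N), for 0.1 s.
At the end, for the whole second after the job is handed in: the collar hangs at rest and released on the post, upright, its axis within 5 mm of the post's, with the four balls out in its inner groove (ball centres within 5 mm of the groove's mid-height) (z of ball_l_c0 in the frame of collar between 0.015 and 0.025 m and horizontal distance between collar_mid and post_tip below 0.005 m and angle between collar's own z axis and vertical below 0.15 rad and linear speed of collar below 0.01 m/s and contact force between the fingers and anything else below 0.1 N); the robot touches nothing.
It fails at once if the collar is forced: over 55 N of contact force in all between collar and stand (the balls' pressures on the lip alone add up to about 30 N) (contact force between collar and post above 55 N).
It fails at once if a bystander is moved by more than 30 mm or the brown bottle is tipped over (distance of any of brown_bottle, calculator, tweezers, spatula, orange_cap from where it was at the start of the episode above 0.03 m or angle between brown_bottle's own z axis and vertical above 0.5 rad).
It also fails if it takes over 62 s, if anything falls off the work surface, if the arm or the gripper's body presses on something with over 40 N, if the wrist force passes 120 N, or if a joint passes its speed limit or range.

ROBOT

A 7-joint arm with a two-finger parallel gripper is mounted at the origin on a cart in front of the work surface, level with it; the furniture and walls round the work are solid. World frame = base frame: x ahead of the robot, y to its left, z up, the work surface at z = 0. Lengths are in mm, angles in rad, forces in N, time in s.
With the tool pointing down it reaches from about 350 to 900 mm from the base axis. Payload 19.9 kg.
Tool frame: the origin (TCP) lies on the centre line of the jaws, within the pads' length; the fingertips stand 19 mm ahead of it and the grasp point (between the pads) is the TCP; x points along the fingers, z is the direction in which the jaws open and shut, and the axes are right-handed (so a half turn about x gives the same grasp; the last joint's range is limited). The gripper opens to 94 mm and grips with 3 to 60 N. Pads are 16 mm wide; open, the fingers measure 119 mm over their backs; the gripper's body (75 mm by 177 mm) begins 78 mm behind the grasp point.
Start: joints at [1.117, 0.417, -0.01, 1.614, 0.005, 1.111, -0.053], TCP at [250.727, -572.483, 224.425] pointing down, gripper open.
Joint ranges: [-2.81, 2.81], [-0.39, 2.02], [-1.27, 1.25], [0.06, 2.57], [-1.19, 4.33], [0.19, 2], [-2.82, 2.82]. Speed limits (rad/s): [1.89, 1.89, 2.39, 2.39, 3.01, 3.01, 3.01].

INTERFACE

Orientations are given as a unit quaternion [w, x, y, z].
In Python, from workcell import move_ptp, move_linear, move_j, gripper_to, dwell, inverse_kinematics, read_state, get_image, camera_params, Unreachable, sign_off gives the robot as it stands. Calls block until the motion is done:
- move_ptp(position, orientation): joint-space move of the TCP to a pose.
- move_linear(position, rot=None, velocity=150, threshold=None): straight line of the TCP; rot=None keeps the orientation; velocity is the mean speed in mm/s. With threshold (N) it stops when the force on the tool has changed by that much, and returns True; else False.
- move_j(angles): joint-space move.
- gripper_to(opening, strength=None): finger opening in mm; strength is the grip in N (None keeps the last); returns when the fingers have stopped.
- dwell(seconds).
- inverse_kinematics(position, orientation): joint angles nearest the present ones, or None.
- read_state(): the state.
- get_image(name): name is "side" or "top" or "wrist"; returns the picture (420x560x3 uint8, red, green, blue); there is no depth.
- camera_params(name): a dict with "fx", "fy", "cx", "cy" (pixels), "cam_to_world" (4x4, takes a point from camera to world coordinates). Camera axes: x right, y up, looking along -z (the intrinsics and any distortion apply to the point x, -y, -z); pixel columns grow to the right and rows downward; lengths in mm; the calibration is good to about 2 mm. The wrist camera is an equidistant fisheye: a pixel r from the principal point sees the ray r / f radians off the axis. A picture is of the moment at which its call begins: read the wrist's pose just before it. camera_params takes no time and is no camera call; for the wrist camera it gives the pose at the moment of the call.
A pose or a line that the arm cannot do raises Unreachable and nothing moves.
- sign_off(): hands the job in, once; it reports no verdict.
The state is a dict: "t": time; "joint_positions": joint angles; "joint_velocities": joint speeds; "joint_efforts": joint torques, N m; "position": TCP position; "eef_rot": TCP orientation; "ft_force": force on the tool from outside, world axes, zero at the start; "ft_torque": the same for the moment, N m; "width": finger opening in mm.
Only numpy, scipy, OpenCV 4.12 (cv2) and the standard library are available. Lean on these libraries where they do the work, as an engineer would, in place of code of your own. Each camera call takes 0.05 s, during which the arm holds its last target.

## Working session

There is one attempt and no reset: what is moved stays moved. The work goes in short steps, each a Python script; the robot and the scene stay as the last script left them, time stands still between calls to the robot, and variables do not carry over. Pictures are saved under pics/ and viewed, and the job is handed in when it is done.

```bash
ls; mkdir -p pics; python3 - <<'E'
from workcell import *
import cv2
s=read_state();print(s)
for n in("side","top","wrist"):
    p=camera_params(n);print(n,p)
    cv2.imwrite(f"pics/{n}0.png",get_image(n)[:,:,::-1])
E
```

```text
pics
{'t': 0.0, 'joint_positions': array([ 1.11651862,  0.4179881 , -0.01029229,  1.61418655,  0.00468953,
        1.1106898 , -0.05301323]), 'joint_velocities': array([ 0.00083325,  0.00165797,  0.00098563,  0.00193935, -0.00088109,
        0.00060091,  0.00061412]), 'joint_efforts': array([-1.66892511e-03, -8.51257753e+01,  6.37825839e-01, -4.25982571e+01,
       -4.89452051e-02,  1.87315105e-02,  1.18440780e-04]), 'position': array([ 250.56337191, -572.18135766,  223.81130063]), 'eef_rot': array([ 0.59146282,  0.3871459 ,  0.5922335 , -0.386716  ]), 'ft_force': array([ 0.02268299, -0.4516256 ,  0.03236941]), 'ft_torque': array([-0.00866669, -0.0021601 ,  0.02634398]), 'width': 94.08845865440198}
side {'fx': 491.5986504317295, 'fy': 491.5986504317295, 'cx': 282.4401521817124, 'cy': 201.7035059660622, 'cam_to_world': array([[-8.77830988e-01,  1.94497827e-01, -4.37702355e-01,
         4.61743268e+01],
       [-4.78749034e-01, -3.28512608e-01,  8.14173709e-01,
         1.25973988e+03],
       [ 1.45642756e-02,  9.24256491e-01,  3.81494194e-01,
         5.52058930e+02],
       [ 0.0000
[... 302 characters left out ...]
  2.79547678e-02,  2.14891255e-02,
         3.12660504e+02],
       [ 2.50724924e-02,  1.34896934e-01,  9.90542370e-01,
         1.11719667e+03],
       [ 0.00000000e+00,  0.00000000e+00,  0.00000000e+00,
         1.00000000e+00]])}
wrist {'fx': 325.19226210127806, 'fy': 325.19226210127806, 'cx': 275.4527749239602, 'cy': 214.19650297932787, 'cam_to_world': array([[ 4.01547810e-01,  8.80838959e-01,  2.50763004e-01,
         3.24835504e+02],
       [-9.15837897e-01,  3.86366858e-01,  1.09369087e-01,
        -5.40660642e+02],
       [-5.49961554e-04, -2.73575179e-01,  9.61850466e-01,
         3.83949816e+02],
       [ 0.00000000e+00,  0.00000000e+00,  0.00000000e+00,
         1.00000000e+00]])}
```

View pics/top0.png

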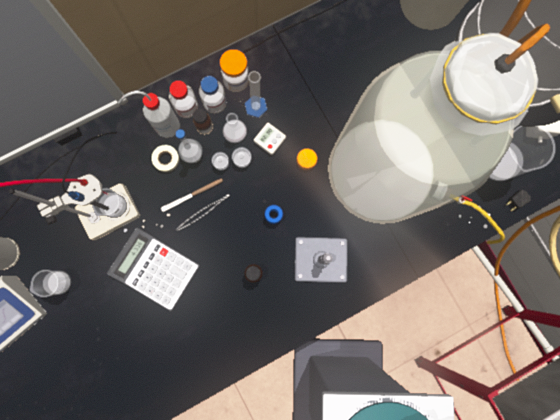

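View pics/side0.png

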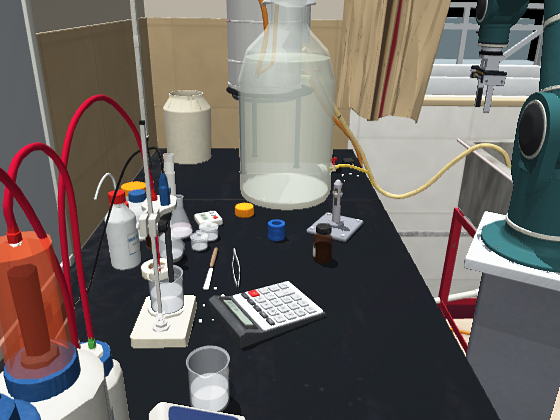

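View pics/wrist0.png

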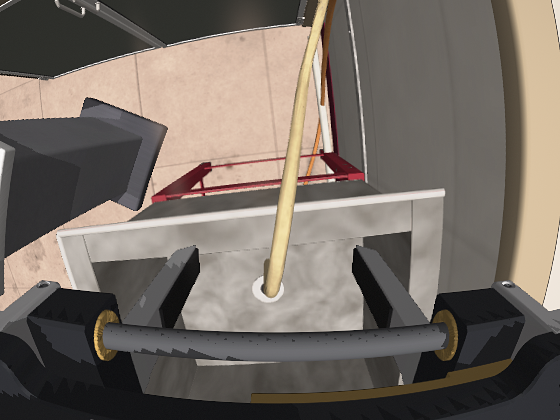

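The top view shows the collar at about (273,214), the post at about (323,258), the bottle at (253,273) and the carboy on the right. The side view shows the collar at (277,230) and the post tip near (338,181). I'll measure these next.

```bash
cat > h.py <<'E'
import numpy as np, cv2
from workcell import *
from scipy.spatial.transform import Rotation as R
def ray(n,u,v,p=None):
    p=p or camera_params(n); M=p["cam_to_world"]
    x=(u-p["cx"])/p["fx"]; y=(v-p["cy"])/p["fy"]
    if n=="wrist":
        r=np.hypot(x,y); k=np.tan(r)/r if r>1e-9 else 1; x,y=x*k,y*k
    d=M[:3,:3]@np.array([x,-y,-1]); return M[:3,3],d/np.linalg.norm(d)
def plane(n,u,v,z,p=None):
    o,d=ray(n,u,v,p); return o+d*(z-o[2])/d[2]
def meet(r1,r2):
    (a,d),(b,e)=r1,r2
    t=np.linalg.lstsq(np.c_[d,-e],b-a,rcond=None)[0]
    P,Q=a+t[0]*d,b+t[1]*e; return (P+Q)/2,np.linalg.norm(P-Q)
def rot(yaw): # tool x down, z (jaw dir) horizontal at yaw
    x=np.array([0,0,-1.]); z=np.array([np.cos(yaw),np.sin(yaw),0]); y=np.cross(z,x)
    q=R.from_matrix(np.c_[x,y,z]).as_quat(); return q[[3,0,1,2]]
E
python3 - <<'E'
from h import *
for n,(a,b,c,d) in {"top":(255,195,295,235),"side":(262,215,292,245)}.items():
    im=cv2.imread(f"pics/{n}0.png"); h=cv2.cvtColor(im,cv2.COLOR_BGR2HSV)
    m=cv2.inRange(h,(100,120,40),(130,255,255)); k=np.zeros_like(m);k[b:d,a:c]=m[b:d,a:c]
    c=max(cv2.findContours(k,cv2.RETR_EXTERNAL,cv2.CHAIN_APPROX_NONE)[0],key=cv2.contourArea)
    print(n,cv2.boundingRect(c),cv2.minEnclosingCircle(c),cv2.fitEllipse(c))
q=read_state()["eef_rot"];print(R.from_quat(q[[1,2,3,0]]).as_matrix().round(3))
t=cv2.imread("pics/top0.png");s=cv2.imread("pics/side0.png")
A=cv2.resize(t[185:295,235:355],None,fx=5,fy=5,interpolation=cv2.INTER_NEAREST)
B=cv2.resize(s[170:270,260:370],None,fx=5.5,fy=5.5,interpolation=cv2.INTER_NEAREST)
cv2.imwrite("pics/tz.png",A);cv2.imwrite("pics/sz.png",B)
E
```

```text
top (264, 204, 19, 20) ((273.1013488769531, 213.68919372558594), 9.751679420471191) ((273.23016357421875, 213.74778747558594), (18.159029006958008, 18.93665885925293), 17.202829360961914)
side (267, 219, 19, 23) ((276.1120300292969, 229.68060302734375), 11.881101608276367) ((276.0287170410156, 229.62908935546875), (18.436119079589844, 23.819459915161133), 0.16816265881061554)
[[-0.     0.916  0.401]
 [ 0.001  0.401 -0.916]
 [-1.    -0.    -0.001]]
```

View pics/tz.png

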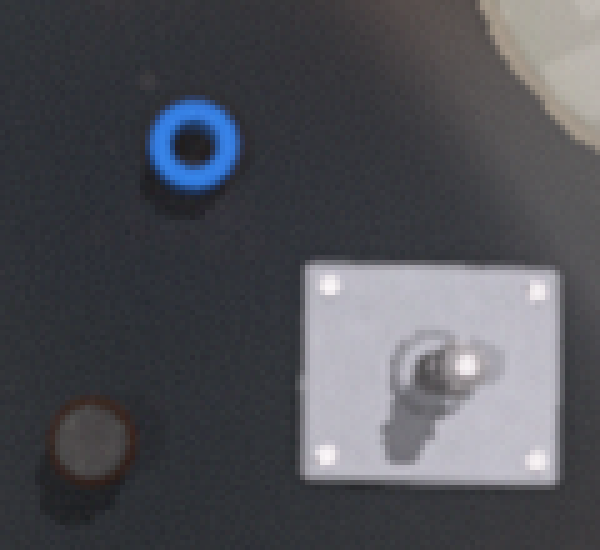

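View pics/sz.png

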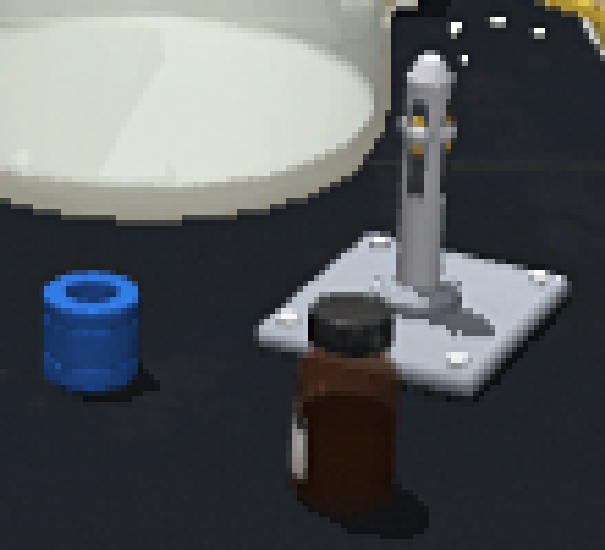

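Zoomed in, the post tip is at top (328.2,257.8) and side (338.5,180.5). The balls sit about 70 zoomed pixels below the tip in the side view, and the bottle stands between the side camera and the stand base.

```bash
python3 - <<'E'
from h import *
print("collar top",plane("top",273.2,213.75,39.5), "side topring",plane("side",260+91/5.5,170+291/5.5,40))
print("tip",plane("top",328.2,257.8,135),meet(ray("top",328.2,257.8),ray("side",338.5,180.6)))
c=[(302,262),(562,268),(556,486),(300,478)]
P=[plane("top",235+u/5,185+v/5,12) for u,v in c];print(np.array(P).round(1),np.mean(P,0))
print("screws",np.mean([plane("top",235+u/5,185+v/5,12) for u,v in [(329,285),(537,291),(536,461),(326,455)]],0))
o=plane("top",328.2,257.8,135)
# ball height: side pixel row
M=camera_params("side")
for z in (135,106,100,95,90,85,80):
    p=np.linalg.inv(M["cam_to_world"])@np.array([o[0],o[1],z,1]);u=M["cx"]-M["fx"]*p[0]/p[2];v=M["cy"]+M["fy"]*p[1]/p[2]
    print(z,((u-260)*5.5).round(1),((v-170)*5.5).round(1))
print("bottle",plane("top",253,272.7,85))
print("cap",plane("top",307,158,24))
for x in [(330,190),(340,205),(355,215),(345,150)]: print("carboy edge",plane("top",*x,0))
E
```

```text
collar top [582.11770104 292.41031632  39.5       ] side topring [580.46414679 294.91679551  40.        ]
tip [474.6075163  169.58777249 135.        ] (array([474.20486481, 168.89740941, 131.68162279]), np.float64(1.0997624400308368))
[[527.4 234.7  12. ]
 [527.9 103.6  12. ]
 [419.4 106.3  12. ]
 [420.3 233.7  12. ]] [473.7508074  169.57743639  12.        ]
screws [473.8860173  168.60963407  12.        ]
135 429.6 51.7
106 425.9 111.0
100 425.2 123.1
95 424.6 133.2
90 423.9 143.3
85 423.3 153.3
80 422.7 163.3
bottle [437.47209942 336.52529014  85.        ]
cap [729.60854472 209.67491056  24.        ]
carboy edge [653.07796198 146.71780887   0.        ]
carboy edge [614.68721225 120.64062449   0.        ]
carboy edge [589.86656665  81.92409976   0.        ]
carboy edge [760.47551869 108.20524233   0.        ]
```

```bash
python3 - <<'E'
from h import *
for x in [(285,208),(241,188),(331,188),(250,200),(322,200)]: print("carboy side",plane("side",*x,0).round())
q0=read_state()["joint_positions"]
def P(r,az,z): return [r*np.cos(az),r*np.sin(az),z]
for r,az,z in [(410,-1.158,320),(410,0.34,320)]:
    print(inverse_kinematics(P(r,az,z),rot(az)))
for p,z in [((474,169),260),((474,169),90),((581.5,293),150),((581.5,293),28)]:
    print(p,z,inverse_kinematics([*p,z],rot(0.4)))
E
```

```text
carboy side [651. 119.   0.]
carboy side [846.  49.   0.]
carboy side [602. -97.   0.]
carboy side [769. 119.   0.]
carboy side [584.  10.   0.]
[ 1.10965207e+00 -6.82025170e-02 -2.53123233e-02  1.97537665e+00
 -1.82726194e-03  1.23439726e+00 -7.29982726e-02]
[ 0.71769904 -0.08275299 -1.05558327  1.95022789 -0.07630762  1.23312143
  0.02891086]
(474, 169) 260 [ 0.45849485  0.29459731 -1.01561179  1.84434129  0.27337272  1.15287265
 -0.25051636]
(474, 169) 90 [ 0.37886117  0.58960128 -0.98450716  2.00072633  0.63601103  0.89428747
 -0.55074434]
(581.5, 293) 150 [ 0.17037943  0.78973778 -1.05992833  1.58509557  0.72517478  1.20546655
 -0.63467994]
(581.5, 293) 28 [ 0.01674764  0.83984678 -0.77803393  1.64968559  0.69740369  0.95047919
 -0.61833045]
```

```bash
python3 - <<'E'
from h import *
def P(r,az,z): return [r*np.cos(az),r*np.sin(az),z]
move_ptp(P(410,-1.158,320),rot(-1.158))
q=np.array(read_state()["joint_positions"]); 
q[0]=-0.39
move_j(q); s=read_state(); print(s["t"],s["position"],s["joint_positions"].round(3))
# centred-ish view of the post from above
move_ptp([474,169,235],rot(0.4)); 
s=read_state();print(s["t"],s["position"],s["joint_positions"].round(3),s["ft_force"])
p=camera_params("wrist");cv2.imwrite("pics/w1.png",get_image("wrist")[:,:,::-1]);np.save("w1.npy",p["cam_to_world"]);print(p["cam_to_world"])
E
```

```text
3.2167 [387.3024326  136.91414102 319.79598474] [-0.389 -0.066 -0.025  1.974 -0.002  1.234 -0.073]
3.7833 [473.96178958 168.43101613 234.81099512] [-0.392  0.189 -0.012  1.899  0.003  1.054 -0.006] [ 0.1559976  -0.54531802 -0.77228063]
[[ 9.21393223e-01 -3.74134602e-01 -1.05156211e-01  4.44376368e+02]
 [ 3.88629048e-01  8.86034163e-01  2.52806101e-01  2.41674442e+02]
 [-1.41151445e-03 -2.73800586e-01  9.61785447e-01  3.94854946e+02]
 [ 0.00000000e+00  0.00000000e+00  0.00000000e+00  1.00000000e+00]]
```

View pics/w1.png

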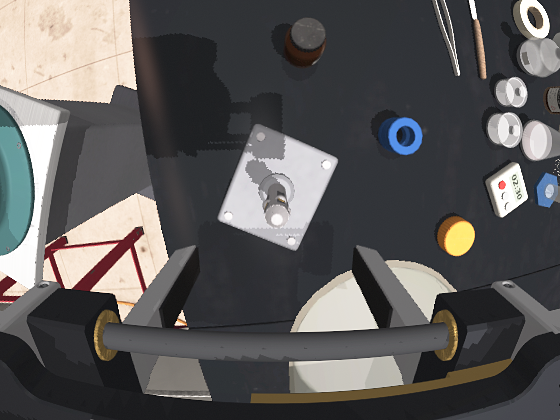

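The wrist view shows the post tip near (278,216), the collar ring near (405,136), and the stand's four screws.

```bash
python3 - <<'E'
from h import *
im=cv2.imread("pics/w1.png");p=camera_params("wrist");p["cam_to_world"]=np.load("w1.npy")
h=cv2.cvtColor(im,cv2.COLOR_BGR2HSV);m=cv2.inRange(h,(100,120,40),(130,255,255));k=np.zeros_like(m);k[105:170,375:440]=m[105:170,375:440]
cs,hi=cv2.findContours(k,cv2.RETR_CCOMP,cv2.CHAIN_APPROX_NONE)
for c,hh in zip(cs,hi[0]):
    if cv2.contourArea(c)>60: print(hh[3],cv2.fitEllipse(c) , plane("wrist",*cv2.fitEllipse(c)[0],40,p))
cv2.imwrite("pics/w1z.png",cv2.resize(im[110:260,210:430],None,fx=3.6,fy=3.6,interpolation=cv2.INTER_NEAREST))
print(plane("wrist",278,216,135,p))
E
```

```text
-1 ((400.24322509765625, 135.07122802734375), (37.271427154541016, 44.53361129760742), 102.41256713867188) [577.32790159 289.47368418  40.        ]
0 ((399.2402648925781, 134.93215942382812), (6.849976062774658, 13.785210609436035), 4.808029651641846) [576.13651468 289.06209898  40.        ]
[475.34662517 172.75814866 135.        ]
```

View pics/w1z.png

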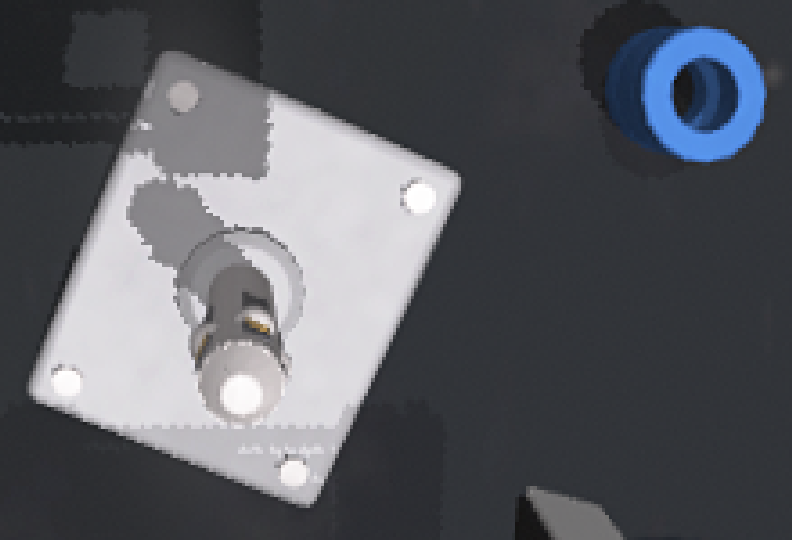

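In the zoom, the tip's flat face is at zoom (241,395), i.e. (276.9,219.7), and the collar's top ring is at (705,94), i.e. (405.8,136.1).

```bash
python3 - <<'E'
from h import *
p=camera_params("wrist");p["cam_to_world"]=np.load("w1.npy")
print("tip",plane("wrist",210+241/3.6,110+395/3.6,135,p),"collar",plane("wrist",210+705/3.6,110+94/3.6,40,p))
print("screws",np.mean([plane("wrist",210+u/3.6,110+v/3.6,12,p) for u,v in [(182,97),(419,197),(66,381),(293,473)]],0))
move_ptp([581.5,293,160],rot(0.4))
s=read_state();print(s["t"],s["joint_positions"].round(3))
p=camera_params("wrist");im=get_image("wrist")[:,:,::-1];cv2.imwrite("pics/w2.png",im);np.save("w2.npy",p["cam_to_world"])
h=cv2.cvtColor(im.copy(),cv2.COLOR_BGR2HSV);m=cv2.inRange(h,(100,120,150),(130,255,255))
cs,hi=cv2.findContours(m,cv2.RETR_CCOMP,cv2.CHAIN_APPROX_NONE)
for c,hh in zip(cs,hi[0]):
    if cv2.contourArea(c)>300: e=cv2.fitEllipse(c);print(hh[3],e,plane("wrist",*e[0],40,p))
E
```

```text
tip [475.79908163 169.43590408 135.        ] collar [584.15028374 291.52359476  40.        ]
screws [476.00972093 168.59056249  12.        ]
4.5833 [-0.479  0.524 -0.047  1.602  0.028  1.015 -0.135]
-1 ((500.4627685546875, 254.47747802734375), (26.26952362060547, 40.533870697021484), 26.706085205078125) [836.22957014 347.21324859  40.        ]
-1 ((276.11236572265625, 214.08599853515625), (44.89982223510742, 47.09222412109375), 95.92506408691406) [583.44395277 292.05325044  40.        ]
12 ((276.1488037109375, 213.1427001953125), (24.728477478027344, 25.45061492919922), 69.5833740234375) [583.13061987 292.87736768  40.        ]
```

View pics/w2.png

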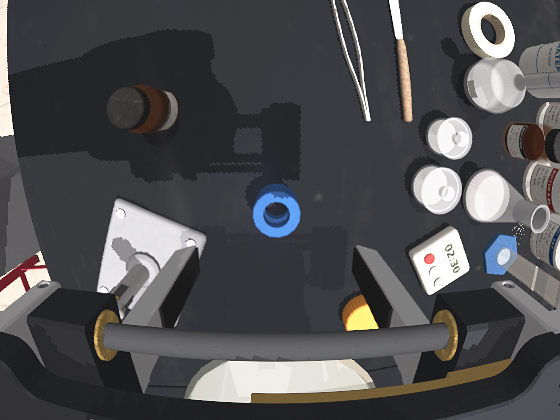

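The collar sits centred at (276,214), and the area between the fingers is clear. Next is the grasp.

```bash
python3 - <<'E'
from h import *
move_linear([583.2,292.3,60],velocity=150)
move_linear([583.2,292.3,26],velocity=60,threshold=8)
gripper_to(38,strength=50)
s=read_state();print(s["t"],s["position"],s["width"],s["ft_force"])
move_linear([583.2,292.3,175],velocity=150)
s=read_state();print(s["t"],s["position"],s["width"],s["ft_force"])
p=camera_params("wrist");im=get_image("wrist")[:,:,::-1];cv2.imwrite("pics/w3.png",im);np.save("w3.npy",p["cam_to_world"])
h=cv2.cvtColor(im.copy(),cv2.COLOR_BGR2HSV);m=cv2.inRange(h,(100,120,150),(130,255,255))
cs,hi=cv2.findContours(m,cv2.RETR_CCOMP,cv2.CHAIN_APPROX_NONE)
for c,hh in zip(cs,hi[0]):
    if cv2.contourArea(c)>300: e=cv2.fitEllipse(c);print(hh[3],e,plane("wrist",*e[0],175+14,p))
E
```

```text
7.0083 [583.20414632 292.30072757  26.01653436] 43.125600579999215 [-0.69015371 -0.31783417  0.74401968]
8.15 [582.75542481 292.05146486 173.96091418] 43.204422037239496 [ 0.40872988 -0.86568049 -0.95455848]
-1 ((267.3512268066406, 311.3065490722656), (14.384988784790039, 51.617401123046875), 101.88587951660156) [585.71600654 276.78686896 189.        ]
-1 ((276.5049743652344, 259.801025390625), (22.713449478149414, 71.68052673339844), 90.37308502197266) [578.4577852  306.13880312 189.        ]
-1 ((495.0325622558594, 250.5826873779297), (26.219667434692383, 39.579505920410156), 25.649551391601562) [693.47078187 356.35582915 189.        ]
```

View pics/w3.png

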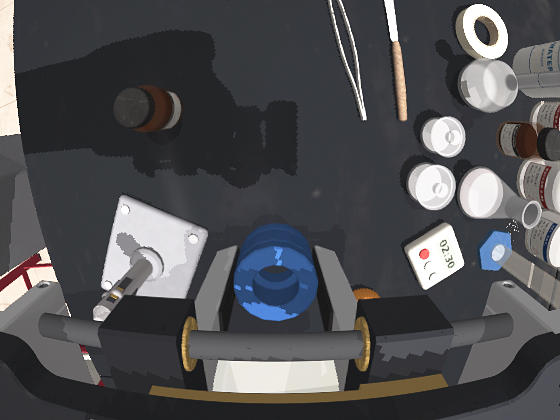

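The collar is held upright, with its top ring centred at about (276,283).

```bash
python3 - <<'E'
from h import *
im=cv2.imread("pics/w3.png");p=camera_params("wrist");p["cam_to_world"]=np.load("w3.npy")
cv2.imwrite("pics/w3z.png",cv2.resize(im[215:335,205:345],None,fx=5,fy=5,interpolation=cv2.INTER_NEAREST))
print(plane("wrist",276,283,188,p))
E
```

```text
[583.44080054 293.75842193 188.        ]
```

View pics/w3z.png

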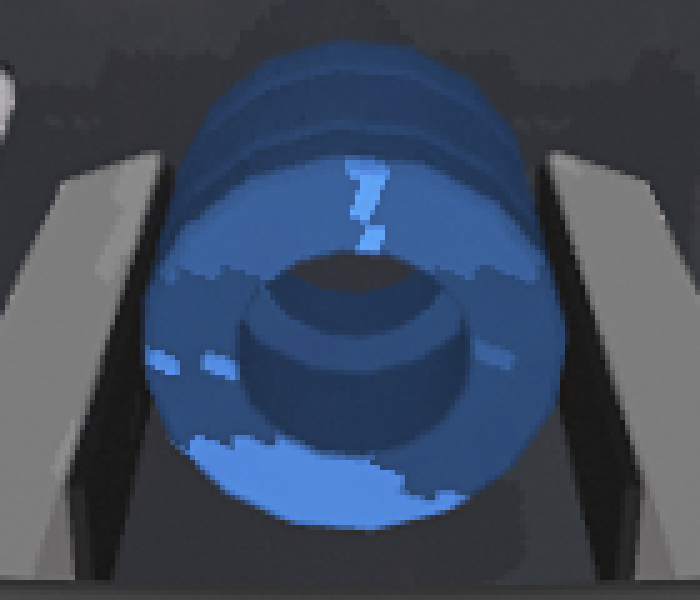

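```bash
python3 - <<'E'
from h import *
move_linear([474.6,168.9,177],velocity=150)
dwell(0.3);s=read_state();print(s["t"],s["position"],s["ft_force"])
cv2.imwrite("pics/s4.png",get_image("side")[140:260,260:420,::-1].repeat(5,0).repeat(5,1))
cv2.imwrite("pics/w4.png",get_image("wrist")[:,:,::-1])
print(move_linear([474.6,168.9,142],velocity=30,threshold=3))
s=read_state();print(s["t"],s["position"],s["ft_force"])
E
```

```text
9.75 [474.68384911 169.08213038 176.89948196] [ 0.24987523  0.04493198 -1.16300831]
False
11.1667 [474.69977084 168.92258776 142.17466305] [-0.18111349 -0.05303733 -1.232535  ]
```

View pics/s4.png

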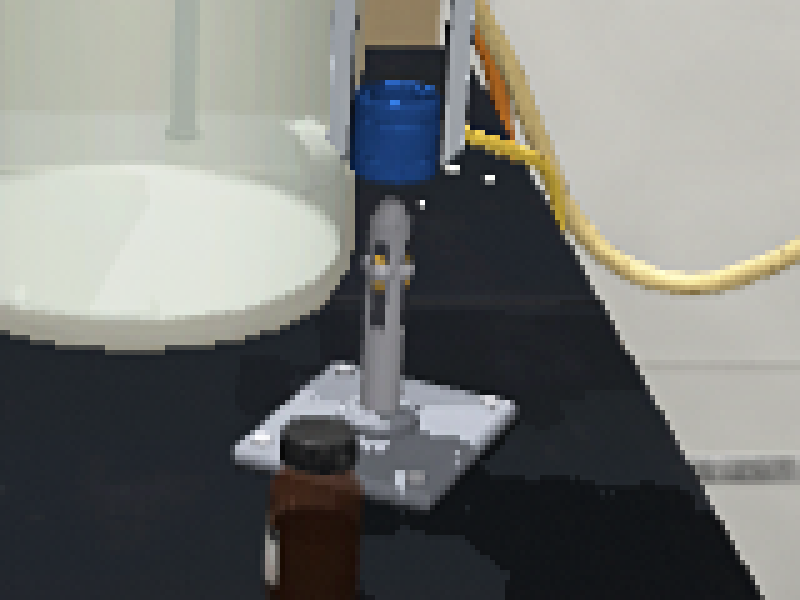

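View pics/w4.png

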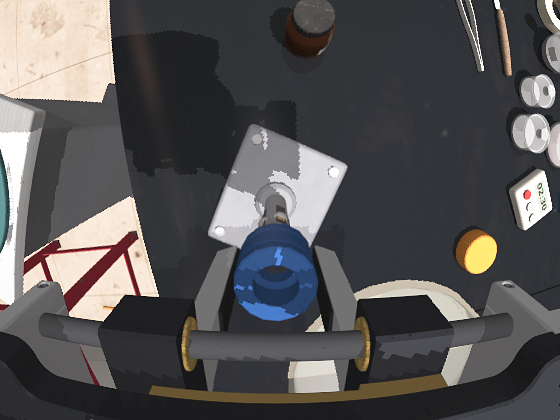

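Before the descent the collar was directly above the tip. It has now gone 18 mm down the post with no contact. Next I centre it with gentle side probes.

```bash
python3 - <<'E'
from h import *
c=np.array([474.6,168.9]);z=142
j=np.array([np.cos(.4),np.sin(.4)]);n=np.array([-j[1],j[0]])
for d in (j,n):
    r=[]
    for sg in (1,-1):
        hit=move_linear([*(c+sg*2.5*d),z],velocity=6,threshold=1.5)
        s=read_state();r.append((s["position"][:2]-c)@d);print(sg,hit,r[-1].round(2),s["ft_force"].round(2))
        move_linear([*c,z],velocity=15)
    c=c+d*np.mean(r)
    move_linear([*c,z],velocity=15)
dwell(.2);s=read_state();print(c,s["t"],s["position"],s["ft_force"]);np.save("c.npy",c)
E
```

```text
1 True 0.78 [-0.32  0.03 -0.56]
-1 True -1.32 [1.91 1.55 0.44]
1 False 2.53 [-0.21  0.19 -1.24]
-1 True -0.41 [ 0.59  1.68 -0.96]
[473.94233928 169.7711381 ] 14.3917 [473.95443223 169.76040784 141.98485487] [-0.59471763 -0.29716319 -0.64234734]
```

```bash
python3 - <<'E'
from h import *
c=np.load("c.npy")+0.2*np.array([np.cos(.4),np.sin(.4)]);np.save("c.npy",c)
z=142.0;log=[];b=-0.9;bump=False
while z>76:
    z-=0.5; move_linear([*c,z],velocity=15)
    s=read_state();f=s["ft_force"]-[0,0,b];log.append((z,s["position"][2],*f))
    print(round(s["t"],2),z,s["position"][2].round(2),f.round(1),s["width"].round(2))
    if np.linalg.norm(f)>22: print("STOP");break
    if f[2]>6: bump=z
    if bump and z<bump-3 and f[2]<-1.5: print("CLICK");break
    if s["t"]>40: break
E
```

```text
Traceback (most recent call last):
AttributeError: 'float' object has no attribute 'round'
```

```bash
cat > desc.py <<'E'
from h import *
import sys
def run(z,zend,bump=False,bz=1e9,b=-0.9,step=0.5):
    c=np.load("c.npy")
    while z>zend:
        z-=step; move_linear([*c,z],velocity=15)
        s=read_state();f=s["ft_force"]-[0,0,b]
        print("%.2f %.1f %.2f"%(s["t"],z,s["position"][2]),f.round(1),round(float(s["width"]),2))
        if np.linalg.norm(f)>22: print("STOP");break
        if f[2]>6: bz=z
        if z<bz-3 and f[2]<-1.5 and bz<1e8: print("CLICK",bz);break
        if s["t"]>40: break
E
python3 -c "
from desc import *
run(141.5,76)"
```

```text
14.89 141.0 140.97 [-0.5 -0.4  0.2] 43.16
15.14 140.5 140.46 [0.3 0.5 1.5] 43.01
15.39 140.0 139.97 [ 0.2 -0.   0.1] 43.3
15.64 139.5 139.48 [-0.   0.6  0.5] 43.28
15.89 139.0 138.98 [-0.7  0.5 -0.4] 43.32
16.14 138.5 138.46 [ 0.1  0.7 -0.3] 43.23
16.39 138.0 137.96 [ 0.6  0.2 -0.5] 43.15
16.64 137.5 137.48 [-0.1  0.2 -0.8] 43.62
16.89 137.0 136.99 [-0.1  0.5 -0.1] 43.74
17.14 136.5 136.47 [-0.   0.8 -0.2] 43.2
17.39 136.0 135.97 [ 0.7  0.8 -0.3] 42.99
17.64 135.5 135.47 [-0.7 -0.8  0.1] 43.55
17.89 135.0 134.98 [ 0.2 -0.1 -0.9] 43.32
18.14 134.5 134.47 [0.4 0.2 0.5] 42.96
18.39 134.0 133.95 [-0.2 -0.2 -0.6] 43.32
18.64 133.5 133.45 [-0.1 -0.  -0.1] 43.14
18.89 133.0 132.97 [ 0.7 -0.3  0. ] 43.17
19.14 132.5 132.47 [-0.  -0.1  0.7] 43.33
19.39 132.0 131.96 [ 0.3 -0.8 -0.9] 43.58
19.64 131.5 131.50 [0.1 0.6 0. ] 43.25
19.89 131.0 130.97 [-0.   1.2  0.4] 43.01
20.14 130.5 130.45 [-0.2  0.3 -0.6] 43.27
20.39 130.0 129.97 [0.6 0.1 0.2] 43.16
20.64 129.5 129.52 [1.  0.3 0.5] 43.32
20.89 129.0 129.12 [ 0.9 -0.6  3.1] 43.04
21.14 128.5 128.81 [-0.5  1.1  7.4] 43.56
21.39 128.0 128.42 [0.3 0.8 8.2] 43.23
21.64 127.5 127.99 [ 0.  -0.4  8.7] 43.1
21.89 127.0 127.41 [-0.5  0.2  7.9] 43.54
22.14 126.5 126.81 [0.2 0.3 6.1] 43.2
22.39 126.0 126.13 [0.2 0.2 5.7] 43.31
22.64 125.5 125.43 [1.4 1.1 2.9] 43.29
22.89 125.0 124.87 [0.7 0.3 0.5] 43.02
23.14 124.5 124.38 [ 1.6  0.7 -0.3] 43.23
23.39 124.0 123.90 [ 1.5  0.3 -0.4] 42.92
23.64 123.5 123.39 [ 0.3 -0.2  0.5] 43.18
23.89 123.0 122.94 [ 0.9  0.2 -1.1] 43.57
24.14 122.5 122.43 [ 0.9  0.6 -0.5] 43.08
24.39 122.0 121.96 [ 1.2 -0.4 -1.1] 43.21
24.64 121.5 121.44 [ 1.2  1.4 -0.6] 43.19
24.89 121.0 120.94 [ 1.3  1.  -0.5] 43.31
25.14 120.5 120.45 [1.  0.2 0.1] 43.3
25.39 120.0 119.95 [0.4 0.6 0.2] 43.28
25.64 119.5 119.44 [ 0.4  0.5 -0.8] 43.47
25.89 119.0 118.93 [ 1.2  0.4 -1.5] 43.12
CLICK 126.5
```

The bump ran from 129 to 125, and that "CLICK" was only sensor noise, because the collar is still on the lip. From these numbers the balls are near z≈98.8, so I expect the real click between about 112 and 108.

```bash
python3 - <<'E'
from desc import *
run(119,113,step=1)
c=np.load("c.npy");z=113
mn=0
while z>100:
    z-=0.5; move_linear([*c,z],velocity=15)
    fs=[]
    for _ in range(2): fs.append(read_state()["ft_force"]); dwell(0.03)
    s=read_state();f=np.mean(fs+[s["ft_force"]],0)+[0,0,.9];mn=min(mn,f[2])
    print("%.2f %.1f %.2f"%(s["t"],z,s["position"][2]),f.round(1))
    if f[2]>5: print("STOP");break
    if mn<-3 and f[2]>-0.8: print("CLICKED, free");break
E
```

```text
26.14 118.0 117.84 [ 0.4 -0.1 -1.7] 43.64
26.39 117.0 116.86 [ 0.4  0.3 -1.8] 43.11
26.64 116.0 115.87 [ 1.1  0.6 -2.6] 43.09
26.89 115.0 114.86 [ 0.3  0.2 -2.4] 43.16
27.14 114.0 113.79 [ 0.8  0.9 -3.1] 43.31
27.39 113.0 112.71 [ 0.7  0.7 -7.5] 42.85
27.71 112.5 112.33 [ 0.8  0.9 -7.2]
28.02 112.0 111.91 [ 1.   1.2 -8. ]
28.34 111.5 111.40 [ 1.1  1.  -9.5]
28.66 111.0 110.88 [  1.5   1.1 -11. ]
28.98 110.5 110.35 [  1.6   0.5 -12. ]
29.29 110.0 109.96 [  0.4   1.  -10.8]
29.61 109.5 109.65 [-0.8  0.4 -4.9]
29.93 109.0 109.17 [-0.4  0.3 -2.1]
30.24 108.5 108.57 [-0.  -0.6 -0.1]
CLICKED, free
```

The click is clear: a pull of up to 12 N down between 113 and 108.7, then no force. I'll settle at mid-groove, tug up, ease back down and release.

```bash
python3 - <<'E'
from h import *
c=np.load("c.npy")
def rd(k=4):
    fs=[]
    for _ in range(k): fs.append(read_state()["ft_force"]);dwell(0.03)
    s=read_state();f=np.mean(fs,0)+[0,0,.9];print("%.2f %.2f"%(s["t"],s["position"][2]),f.round(1));return f
move_linear([*c,105.7],velocity=15);rd();dwell(0.4);rd()
z=107.7
move_linear([*c,z],velocity=15)
while z<111.5:
    z+=0.3;move_linear([*c,z],velocity=10);f=rd()
    if f[2]<-6: break
dwell(0.3);f=rd()
move_linear([*c,106.5],velocity=10);rd();dwell(.2);rd()
E
```

```text
30.71 105.69 [ 0.3 -0.1 -0.1]
31.24 105.71 [0.6 0.  0.3]
31.91 108.01 [ 0.3 -0.2  0.1]
32.29 108.29 [-0.2  0.5 -0.2]
32.67 108.58 [ 0.1  0.3 -0.1]
33.06 108.93 [-0.3 -0.4 -0.5]
33.44 109.21 [-0.2  0.1 -0.8]
33.83 109.45 [-0.2  0.2 -2.1]
34.21 109.71 [ 0.3  0.2 -5.3]
34.59 109.97 [ 0.4  1.  -9.4]
35.02 110.01 [  0.6   1.  -10.4]
35.67 106.62 [ 0.   0.2 -0.2]
36.00 106.51 [-0.1  0.1  0.2]
```

The tug met the balls, about 10 N at 110. I'll lower the collar onto them and release it.

```bash
python3 - <<'E'
from h import *
c=np.load("c.npy")
print(move_linear([*c,103.4],velocity=8,threshold=3)); s=read_state();print(s["position"],s["ft_force"])
zz=s["position"][2]
gripper_to(75);dwell(.2);s=read_state();print(s["t"],s["width"],s["ft_force"])
move_linear([*c,200],velocity=120)
s=read_state();print(s["t"],s["position"],s["ft_force"])
cv2.imwrite("pics/s5.png",get_image("side")[140:260,260:420,::-1].repeat(5,0).repeat(5,1))
cv2.imwrite("pics/w5.png",get_image("wrist")[:,:,::-1])
E
```

```text
False
[474.07922933 169.84336761 103.34850777] [ 0.49804912 -0.76139221 -2.20175583]
37.4083 74.82103722816132 [ 0.39445272 -0.36210214 -0.6972099 ]
38.3667 [473.79830861 169.71057672 199.35870653] [ 0.8166852  -0.94983833 -0.01307883]
```

View pics/s5.png

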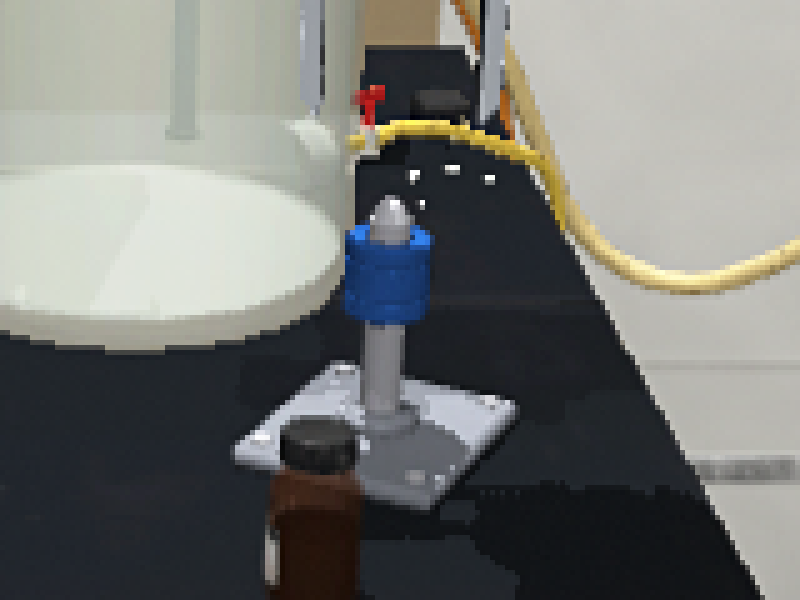

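View pics/w5.png

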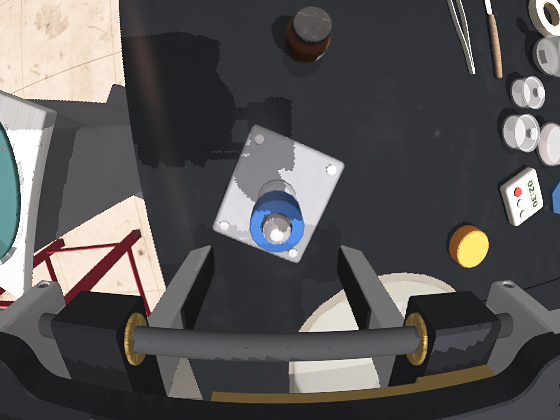

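The collar hangs upright and centred on the post, at side crop (388,275). The fingers are clear above it and the bottle hasn't moved. I'll hand it in.

```bash
python3 -c "
from workcell import *
dwell(0.3);print(sign_off())"
```

```text
the job is handed in; nothing more can be done
None
```

The collar is on the post, caught on the balls and released, and I handed the job in at about 39 s of the 62 s allowed. No verdict was reported.

- **Grasp and centring:** I found the collar and post in the camera images, gripped the collar and lowered it 18 mm over the tip without contact. I then centred it on the post with light side probes.
- **Bump and click:** The balls pressed in with a bump of about 9 N at the wrist, a little under the stated 10–15 N. An early "click" flag on the lip was only sensor noise, so I carried on. The real click followed: a pull of up to 12 N down over about 4.5 mm, then no force.
- **Tug and release:** I paused at mid-groove, where the force was about 0 N. I then tugged up until the balls held, about 10 N and 4.3 mm above mid-groove, eased the collar back down onto them and opened the fingers.
- **Last checks:** The side and wrist pictures show the collar upright and centred on the post at ball height. The fingers are clear, and the bottle and cap are where they were.
- **Not directly checked:**
  - The total contact force between collar and stand was not measured; I only saw the net wrist force, at most about 12 N.
  - One side probe probably stopped early on noise, and another found no contact within its travel. Part of the centring therefore used the known bore clearance.

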